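# Rack the carving gouges in order of length

### The job

Put the four carving gouges that lie on the bench into the four empty notches of the V-notched wooden rest, so that the whole row of six runs in order of overall length from the longest at one end to the shortest at the other; the longest and the shortest are already in the end notches and show which end is which, so leave them where they are. Lay each gouge in its notch with its handle across both rails and its blade pointing away from you, like the two already there.

Things in the scene. Friction and masses are not known exactly. Their poses are not given: they have to be found in the camera images.
- g215: Gouge with a light tan handle, 215 mm long: handle 129 mm (x = -129 to 0 in its frame), 35 mm thick at the butt, 27 mm at the front, then 86 mm of steel. Origin on the handle's axis at its front end; +x to the blade tip. About 135 g. The longest; lies in one end notch of the rest (left or right varies). Loose; leave it.
- g200: Gouge with a slim black handle, 200 mm long: handle 109 mm (x = -109 to 0 in its frame), 24 mm thick at the butt, 18 mm at the front, then 91 mm of steel. Origin on the handle's axis at its front end; +x to the blade tip. About 67 g. Starts flat on the bench (origin 11 mm up), blade away from the robot and a little to its left. To be put in the rest.
- g185: Gouge with a thick light brown handle, 185 mm long: handle 111 mm (x = -111 to 0 in its frame), 32 mm thick at the butt, 23 mm at the front, then 74 mm of steel. Origin on the handle's axis at its front end; +x to the blade tip. About 112 g. Starts flat on the bench (origin 15 mm up), blade away from the robot and a little to its left. To be put in the rest.
- g169: Gouge with a mid to dark reddish-brown handle, 169 mm long: handle 113 mm (x = -113 to 0 in its frame), 28 mm thick at the butt, 20 mm at the front, then 56 mm of steel. Origin on the handle's axis at its front end; +x to the blade tip. About 85 g. Starts flat on the bench (origin 13 mm up), blade away from the robot and a little to its left. To be put in the rest.
- g152: Gouge with a very dark, almost black-brown handle, 152 mm long: handle 108 mm (x = -108 to 0 in its frame), 27 mm thick at the butt, 17 mm at the front, then 44 mm of steel. Origin on the handle's axis at its front end; +x to the blade tip. About 76 g. Starts flat on the bench (origin 12 mm up), blade away from the robot and a little to its left. To be put in the rest.
- g130: Gouge with a brown handle with a cream-coloured ferrule, 130 mm long: handle 92 mm (x = -92 to 0 in its frame), 23 mm thick at the butt, 15 mm at the front, then 38 mm of steel. Origin on the handle's axis at its front end; +x to the blade tip. About 55 g. The shortest; lies in the other end notch of the rest. Loose; leave it.
- notch1: Empty cork-lined V notch, number 2 of the rest's six counted from the left (+y). Origin at the bottom of the V midway between the rails, 26 mm above the bench; +x along the notch away from the robot (as the blade shall point), y to the left along the row, z up. Rest: pale wood, fixed, 388 mm long; two rails 14 mm thick, 48 mm high, 70 mm apart (centres), open between them down to the bench.
- notch2: Empty cork-lined V notch, number 3 of the rest's six counted from the left (+y). Origin at the bottom of the V midway between the rails, 26 mm above the bench; +x along the notch away from the robot (as the blade shall point), y to the left along the row, z up. Each notch is a 90 degree V, 44 mm wide at its mouth, 22 mm deep, cut in line through both rails; pitch 64 mm.
- notch3: Empty cork-lined V notch, number 4 of the rest's six counted from the left (+y). Origin at the bottom of the V midway between the rails, 26 mm above the bench; +x along the notch away from the robot (as the blade shall point), y to the left along the row, z up. A gouge lies well with its handle's middle over this origin: its own origin is then about 55 mm ahead, 13 mm up.
- notch4: Empty cork-lined V notch, number 5 of the rest's six counted from the left (+y). Origin at the bottom of the V midway between the rails, 26 mm above the bench; +x along the notch away from the robot (as the blade shall point), y to the left along the row, z up. The end notches, 64 mm beyond notch1 and notch4, hold the longest and the shortest gouge.

How it is judged:
At the end, for the whole second after the job is handed in: From the longest gouge to the shortest each lies at rest in its notch: handle's front end 33 to 78 mm ahead of the notch's middle, within 10 mm of its centre line, 4 to 27 mm above the V's bottom, turned under 0.2 rad; longest and shortest moved under 20 mm ((((x of g200 in the frame of notch1 between 0.033 and 0.078 m and y of g200 in the frame of notch1 between -0.01 and 0.01 m and z of g200 in the frame of notch1 between 0.004 and 0.027 m and angle between the x axis of g200 and the x axis of notch1, either way round below 0.2 rad) and (x of g185 in the frame of notch2 between 0.033 and 0.078 m and y of g185 in the frame of notch2 between -0.01 and 0.01 m and z of g185 in the frame of notch2 between 0.004 and 0.027 m and angle between the x axis of g185 and the x axis of notch2, either way round below 0.2 rad) and (x of g169 in the frame of notch3 between 0.033 and 0.078 m and y of g169 in the frame of notch3 between -0.01 and 0.01 m and z of g169 in the frame of notch3 between 0.004 and 0.027 m and angle between the x axis of g169 and the x axis of notch3, either way round below 0.2 rad) and (x of g152 in the frame of notch4 between 0.033 and 0.078 m and y of g152 in the frame of notch4 between -0.01 and 0.01 m and z of g152 in the frame of notch4 between 0.004 and 0.027 m and angle between the x axis of g152 and the x axis of notch4, either way round below 0.2 rad) and y of g215 in the frame of notch1 between 0.05 and 0.078 m and y of g130 in the frame of notch4 between -0.078 and -0.05 m) or ((x of g200 in the frame of notch4 between 0.033 and 0.078 m and y of g200 in the frame of notch4 between -0.01 and 0.01 m and z of g200 in the frame of notch4 between 0.004 and 0.027 m and angle between the x axis of g200 and the x axis of notch4, either way round below 0.2 rad) and (x of g185 in the frame of notch3 between 0.033 and 0.078 m and y of g185 in the frame of notch3 between -0.01 and 0.01 m and z of g185 in the frame of notch3 between 0.004 and 0.027 m and angle between the x axis of g185 and the x axis of notch3, either way round below 0.2 rad) and (x of g169 in the frame of notch2 between 0.033 and 0.078 m and y of g169 in the frame of notch2 between -0.01 and 0.01 m and z of g169 in the frame of notch2 between 0.004 and 0.027 m and angle between the x axis of g169 and the x axis of notch2, either way round below 0.2 rad) and (x of g152 in the frame of notch1 between 0.033 and 0.078 m and y of g152 in the frame of notch1 between -0.01 and 0.01 m and z of g152 in the frame of notch1 between 0.004 and 0.027 m and angle between the x axis of g152 and the x axis of notch1, either way round below 0.2 rad) and y of g215 in the frame of notch4 between -0.078 and -0.05 m and y of g130 in the frame of notch1 between 0.05 and 0.078 m)) and distance of each of g215, g130 from where it was at the start of the episode below 0.02 m and linear speed of each of g200, g185, g169, g152, g215, g130 below 0.02 m/s); the robot touches nothing.
It also fails if it takes over 106 s, if anything falls off the work surface, if the arm or the gripper's body presses on something with over 40 N, if the wrist force passes 120 N, or if a joint passes its speed limit or range.

### The arm

A 7-joint arm with a two-finger parallel gripper is mounted at the origin on a cart in front of the work surface, level with it; the furniture and walls round the work are solid. World frame = base frame: x ahead of the robot, y to its left, z up, the work surface at z = 0. Lengths are in m, angles in rad, forces in N, time in s.
With the tool pointing down it reaches from about 0.35 to 0.9 m from the base axis. Payload 8.1 kg.
Tool frame: the origin (TCP) lies on the centre line of the jaws, within the pads' length; the fingertips stand 17 mm ahead of it and the grasp point (between the pads) lies 2 mm behind it; z points along the fingers, y is the direction in which the jaws open and shut (so a half turn about z gives the same grasp; the last joint's range is limited). The gripper opens to 92 mm and grips with 3 to 60 N. Pads are 19 mm wide; open, the fingers measure 130 mm over their backs; the gripper's body (75 mm by 190 mm) begins 47 mm behind the grasp point.
Start: joints at [1.017, 0.434, 0.025, 1.573, -0.012, 1.134, -0.075], TCP at [0.272, -0.563, 0.244] pointing down, gripper open.
Joint ranges: [-2.62, 2.62], [-0.44, 2.09], [-1.27, 1.32], [0.08, 2.57], [-1.32, 4.46], [0.12, 2], [-2.74, 2.74]. Speed limits (rad/s): [2.22, 2.22, 3.01, 3.01, 3.14, 3.14, 3.14].

### API

Orientations are given as a rotation vector (axis times angle).
In Python, from cell import arm gives the robot as it stands.
- The arm moves only by the shell command python3 -m creep 'ROWS' [FORCE]. ROWS is JSON, a list that holds one entry, the list of rows, each a list of 7 numbers: the shift along the world's x, y, z in cm, then the turn, a rotation vector about the world's x, y, z in degrees, then the opening, from -1 (shut) to 1 (fully open), so that 0 is half open. In form: [[[tx, ty, tz, ax, ay, az, jaw], ...]]. A call has 1 to 5 rows; each row is the pose to reach, as a shift and turn from the pose commanded when the call began; what a row does not reach only later rows make up. A row lasts 1/10 s, in which the tool goes at most 50 mm and 8.59 degrees, less where a joint would pass 70% of its speed; a pose out of reach is approached as far as the arm can. A call with a gripper value outside its range is refused whole. The fingers move at their own pace and stop on an object; FORCE is the grip in N (left out, the last holds). Time passes only in rows, so rows that repeat a pose let the fingers close. It gives the time, the measured TCP pose, the force and the opening at its end, in the units of the state.
- arm.observe(): the state, without advancing time (a new reading comes with each control period).
- arm.get_image(name): name is "side" or "top" or "wrist"; returns the picture (384x512x3 uint8, red, green, blue); there is no depth.
- arm.camera_model(name): a dict with "vfov" (degrees; the focal length in pixels is half the picture's height over the tangent of half this angle, whatever the lens; pixels are square), "cx", "cy" (the principal point, pixels), "cam_to_world" (4x4, takes a point from camera to world coordinates); the wrist camera has in their place "T_tool_cam" (4x4, takes a point from camera to tool coordinates, whose origin is the TCP and whose axes are the flange's). Camera axes: x right, y down, z forward; pixel columns grow to the right and rows downward; lengths in m; the calibration is good to about 2 mm. A picture is of the moment at which its call begins: read the wrist's pose just before it. camera_model takes no time and is no camera call.
- arm.sign_off(): hands the job in, once; it reports no verdict.
The state is a dict: "clock": time; "joints": joint angles; "dq": joint speeds; "joint_efforts": joint torques, N m; "position": TCP position; "ee_rot": TCP orientation; "force": force on the tool from outside, world axes, zero at the start; "ft_torque": the same for the moment, N m; "width": opening from 0.0 (shut) to 1.0 (fully open).
Only numpy, scipy, OpenCV 4.12 (cv2) and the standard library are available. Lean on these libraries where they do the work, as an engineer would, in place of code of your own. Each camera call takes 0.05 s, during which the arm holds its last target.

## Working session

There is one attempt and no reset: what is moved stays moved. The work goes in short steps, Python scripts to look and compute and a shell command to move; the robot and the scene stay as the last step left them, time stands still between calls to the robot, and variables do not carry over. Pictures are saved under pics/ and viewed, and the job is handed in when it is done.

```bash
ls; mkdir -p pics
python3 - <<'E'
from cell import arm
import cv2, numpy as np
np.set_printoptions(precision=4,suppress=True)
print(arm.observe())
for n in ["top","side","wrist"]:
    im=arm.get_image(n); cv2.imwrite(f"pics/{n}0.png",im[:,:,::-1]); print(n,arm.camera_model(n))
E
```

```text
pics
{'clock': 0.0, 'joints': array([ 1.0174,  0.4352,  0.025 ,  1.5741, -0.0116,  1.134 , -0.0751]), 'dq': array([-0.0002, -0.001 ,  0.0009, -0.0019,  0.0009, -0.0006, -0.0012]), 'joint_efforts': array([ -0.001 , -66.7857,   0.9845, -31.4457,  -0.0606,   0.0432,
         0.0003]), 'position': array([ 0.272 , -0.5622,  0.2429]), 'ee_rot': array([-3.0607, -0.7017,  0.0007]), 'force': array([0.4294, 0.6839, 0.4164]), 'ft_torque': array([-0.0183,  0.0318, -0.0099]), 'width': 0.9967601266588136}
top {'vfov': 43.57275317445181, 'cx': 263.7621778859421, 'cy': 182.63174488249012, 'cam_to_world': array([[ 0.024 , -0.9962,  0.0834,  0.5185],
       [-0.9996, -0.0249, -0.0097,  0.0065],
       [ 0.0118, -0.0831, -0.9965,  1.4111],
       [ 0.    ,  0.    ,  0.    ,  1.    ]])}
side {'vfov': 52.36090396061189, 'cx': 254.38467778814766, 'cy': 190.7406510768285, 'cam_to_world': array([[-0.9476, -0.1084,  0.3006,  0.3001],
       [-0.3189,  0.3804, -0.8681,  0.9326],
       [-0.0203, -0.9184, -0.395 ,  0.4968],
       [ 0.    ,  0.    ,  0.    ,  1.    ]])}
wrist {'vfov': 59.95523198343594, 'cx': 257.2614544631502, 'cy': 187.84663030400134, 'T_tool_cam': array([[ 0.0001, -0.9512, -0.3086,  0.0852],
       [ 1.    ,  0.0001, -0.    ,  0.001 ],
       [ 0.    , -0.3086,  0.9512, -0.1412],
       [ 0.    ,  0.    ,  0.    ,  1.    ]])}
```

View pics/top0.png

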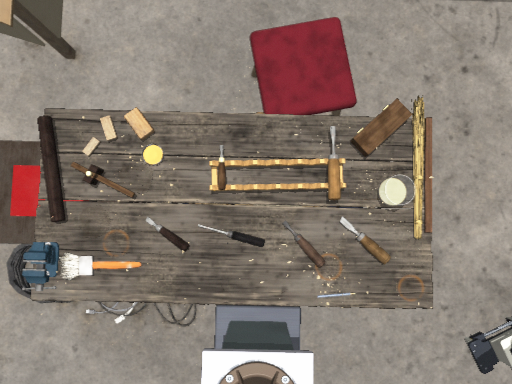

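View pics/side0.png

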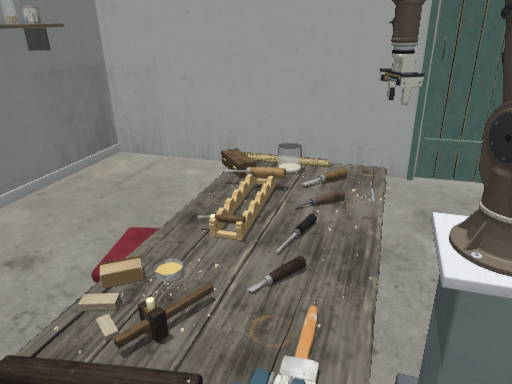

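Run:
```python
import cv2
im=cv2.imread("pics/top0.png")
cv2.imwrite("pics/a.png",cv2.resize(im[205:275,140:270],None,fx=6,fy=6,interpolation=cv2.INTER_CUBIC))
cv2.imwrite("pics/b.png",cv2.resize(im[205:275,270:400],None,fx=6,fy=6,interpolation=cv2.INTER_CUBIC))
cv2.imwrite("pics/c.png",cv2.resize(im[120:205,205:355],None,fx=5,fy=5,interpolation=cv2.INTER_CUBIC))
```

```text
(no output)
```

View pics/a.png

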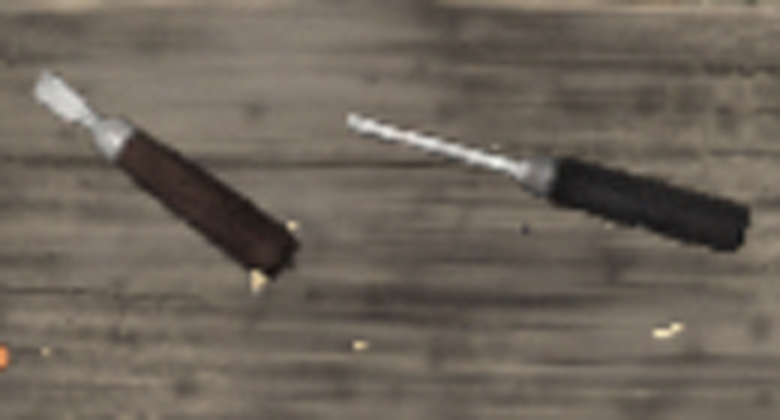

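View pics/b.png

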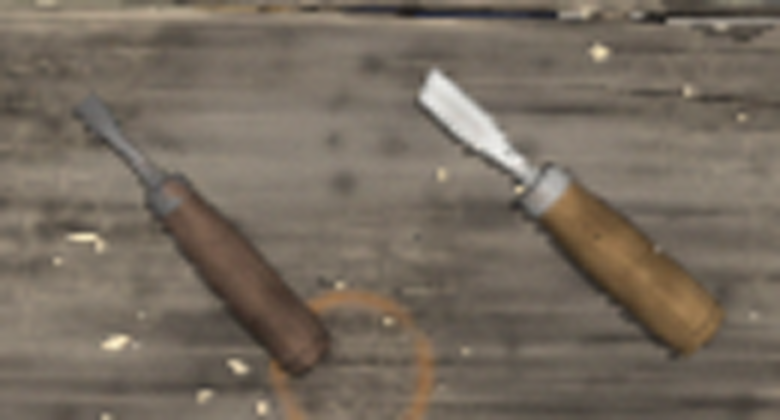

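View pics/c.png

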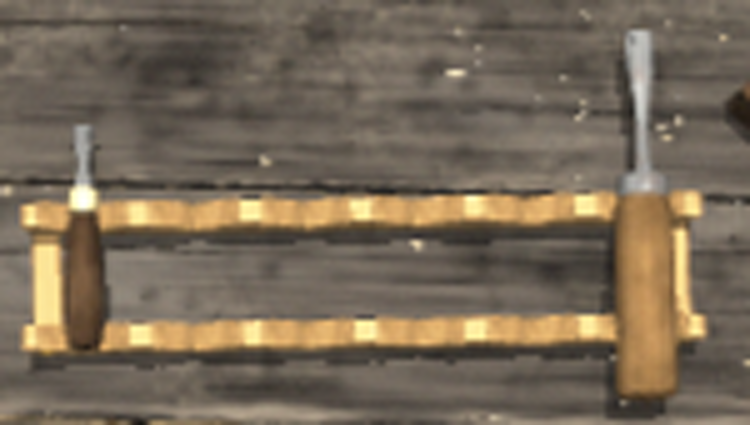

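```bash
cat > h.py <<'E'
from cell import arm
import numpy as np, cv2
from scipy.spatial.transform import Rotation as R
np.set_printoptions(precision=4,suppress=True)
def ray(m,uv,z,T=None):
    f=192/np.tan(np.radians(m["vfov"]/2)); T=m["cam_to_world"] if T is None else T
    d=T[:3,:3]@np.array([(uv[0]-m["cx"])/f,(uv[1]-m["cy"])/f,1]); return T[:3,3]+d*(z-T[2,3])/d[2]
def wristT(s,m):
    T=np.eye(4);T[:3,:3]=R.from_rotvec(s["ee_rot"]).as_matrix();T[:3,3]=s["position"];return T@m["T_tool_cam"]
def proj(m,p,T=None):
    f=192/np.tan(np.radians(m["vfov"]/2)); T=m["cam_to_world"] if T is None else T
    c=np.linalg.inv(T)@np.append(p,1); return np.array([m["cx"]+f*c[0]/c[2],m["cy"]+f*c[1]/c[2]])
E
python3 - <<'E'
from h import *
m=arm.camera_model("top")
C=lambda p,o,s:((p[0]+.5)/s-.5+o[0],(p[1]+.5)/s-.5+o[1])
A=(140,205);B=(270,205)
for n,o,pts,zs in [("g152",A,[(43,80),(103,138),(283,258)],.012),("g200",A,[(350,121),(530,174),(745,228)],.011),
 ("g169",B,[(82,103),(158,192),(310,360)],.013),("g185",B,[(428,82),(533,188),(703,335)],.015)]:
    P=[ray(m,C(p,o,6),zs)[:2] for p in pts]
    d=P[0]-P[2]; print(n,*P,"len",np.linalg.norm(d),"hand",np.linalg.norm(P[1]-P[2]),"yaw",np.degrees(np.arctan2(d[1],d[0])))
f=[(140,211),(250,208),(361,207.5),(473,206),(586,204)];n=[(142,335),(253,331),(365,330),(478,328),(592,326)]
Q=np.array([(ray(m,C(a,(205,120),5),.048)[:2],ray(m,C(b,(205,120),5),.048)[:2]) for a,b in zip(f,n)])
print(Q); c=Q.mean(1); print((c[1:]+c[:-1])/2, np.diff(c,axis=0)); 
d=(Q[:,0]-Q[:,1]).mean(0);print(d,np.degrees(np.arctan2(d[1],d[0])))
d=c[0]-c[-1];print(np.degrees(np.arctan2(-d[0],d[1])))
E
```

```text
g152 [0.5246 0.3293] [0.4974 0.2992] [0.442  0.2105] len 0.14465560668951533 hand 0.1045857212854632 yaw 55.21773973108292
g200 [0.5084 0.1807] [0.485  0.0931] [ 0.4615 -0.0113] len 0.1976764071383042 hand 0.10700003495189057 yaw 76.29137920800534
g169 [ 0.523  -0.0664] [ 0.4811 -0.104 ] [ 0.4025 -0.1786] len 0.16458294425919204 hand 0.10830069541532883 yaw 42.953855304308476
g185 [ 0.5371 -0.2336] [ 0.4873 -0.2849] [ 0.4189 -0.3674] len 0.17852286346089738 hand 0.10713915676480677 yaw 48.5438279339251
[[[ 0.69    0.0836]
  [ 0.619   0.0804]]

 [[ 0.6933  0.0208]
  [ 0.6229  0.0173]]

 [[ 0.6952 -0.0426]
  [ 0.625  -0.0464]]

 [[ 0.6977 -0.1067]
  [ 0.6278 -0.1108]]

 [[ 0.7005 -0.1714]
  [ 0.6306 -0.1758]]]
[[ 0.6563  0.0505]
 [ 0.6591 -0.0127]
 [ 0.6614 -0.0766]
 [ 0.6641 -0.1411]] [[ 0.0036 -0.0629]
 [ 0.002  -0.0636]
 [ 0.0026 -0.0642]
 [ 0.0028 -0.0649]]
[0.0703 0.0038] 3.0993980042571447
2.4701289087731104
```

```bash
python3 -m creep '[[[7,21.5,-3,0,0,25,0.4],[7,21.5,-3,0,0,25,0.4],[7,21.5,-3,0,0,25,0.4],[7,21.5,-3,0,0,25,0.4],[7,21.5,-3,0,0,25,0.4]]]' 25
```

```text
clock: 0.65
position: [0.343, -0.3434, 0.2132]
ee_rot: [-2.834, -1.353, -0.001]
force: [0.3, -0.5, 1.0]
width: 0.705
```

```bash
cat >> h.py <<'E'
def to(x,y,z,yaw):
    s=arm.observe(); r=R.from_rotvec(s["ee_rot"]).as_matrix()
    c=np.degrees(np.arctan2(r[1,0],r[0,0])); p=s["position"]
    print("t",round(s["clock"],2),"pos",p,"yaw",round(c,2),"toolz",r[:,2],"w",round(s["width"],3),"F",s["force"])
    print("need cm",(np.array([x,y,z])-p)*100,"deg",round((yaw-c+180)%360-180,2),"q",s["joints"])
E
python3 -c "
from h import *
to(.4748,.0449,.15,76.5)"
```

```text
t 0.65 pos [ 0.343  -0.3434  0.2132] yaw 51.04 toolz [-0.0004  0.0017 -1.    ] w 0.705 F [ 0.2685 -0.4531  1.0011]
need cm [13.1766 38.8325 -6.3203] deg 25.46 q [ 0.8107  0.2511 -0.1628  1.9332  0.0478  0.9623 -0.0545]
```

```bash
python3 -m creep '[[[8,22.5,-3,0,0,20,0.4],[8,22.5,-3,0,0,20,0.4],[8,22.5,-3,0,0,20,0.4],[8,22.5,-3,0,0,20,0.4],[8,22.5,-3,0,0,20,0.4]]]'
python3 -m creep '[[[5.2,16.3,-3.3,0,0,5.5,0.4],[5.2,16.3,-3.3,0,0,5.5,0.4],[5.2,16.3,-3.3,0,0,5.5,0.4],[5.2,16.3,-3.3,0,0,5.5,0.4],[5.2,16.3,-3.3,0,0,5.5,0.4]]]'
python3 - <<'E'
from h import *
to(.4748,.0449,.15,76.5)
m=arm.camera_model("wrist"); s=arm.observe(); T=wristT(s,m)
im=arm.get_image("wrist")[:,:,::-1].copy()
e=np.array([.4865,.0935,.011]);d=np.array([np.cos(np.radians(76.5)),np.sin(np.radians(76.5)),0])
for k in (.091,0,-.05,-.109): cv2.circle(im,tuple(int(v) for v in proj(m,e+k*d,T)),4,(0,0,255),1)
cv2.imwrite("pics/w1.png",im)
E
```

```text
clock: 1.15
position: [0.4226, -0.1199, 0.1836]
ee_rot: [-2.559, -1.822, -0.001]
force: [0.7, 0.4, -0.6]
width: 0.698
clock: 1.65
position: [0.4747, 0.0448, 0.1502]
ee_rot: [-2.463, -1.947, -0.002]
force: [-0.4, 0.0, -0.6]
width: 0.7
t 1.65 pos [0.4747 0.0448 0.1502] yaw 76.67 toolz [-0.0002  0.0021 -1.    ] w 0.7 F [-0.4358  0.0235 -0.5697]
need cm [ 0.01    0.014  -0.0203] deg -0.17 q [ 0.1497  0.3469 -0.4436  2.0118  0.1974  0.8236 -0.6383]
```

View pics/w1.png

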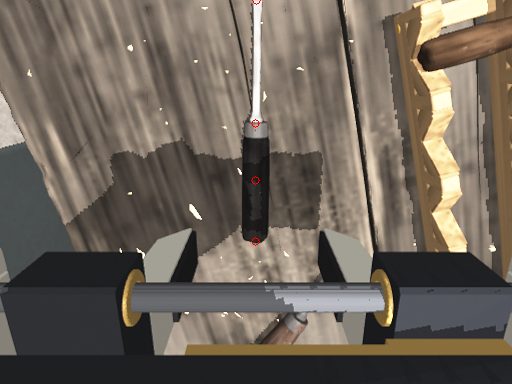

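The wrist view (overlay at pixels (256,124), (255,181), (255,241)) lies on the black gouge's ferrule, middle and butt, so my estimate is good. Descend and grip.

```bash
python3 -m creep '[[[0,0,-4.5,0,0,0,0.4],[0,0,-9,0,0,0,0.4],[0,0,-12,0,0,0,0.4],[0,0,-12.9,0,0,0,0.4],[0,0,-12.9,0,0,0,0.4]]]'
python3 -m creep '[[[0,0,0,0,0,0,-1],[0,0,0,0,0,0,-1],[0,0,0,0,0,0,-1],[0,0,0,0,0,0,-1],[0,0,0,0,0,0,-1]]]' 25
python3 -m creep '[[[0,0,0,0,0,0,-1],[0,0,0,0,0,0,-1]]]' 25
```

```text
clock: 2.2
position: [0.4736, 0.0393, 0.0212]
ee_rot: [-2.471, -1.939, 0.004]
force: [-0.8, 0.1, 0.1]
width: 0.696
clock: 2.7
position: [0.4746, 0.0404, 0.0222]
ee_rot: [2.47, 1.941, 0.001]
force: [-1.2, 0.1, 0.3]
width: 0.31
clock: 2.9
position: [0.4744, 0.0404, 0.022]
ee_rot: [2.47, 1.941, 0.0]
force: [-1.4, 0.0, 5.2]
width: 0.242
```

```bash
python3 -m creep '[[[0,0,2,0,0,0,-1],[0,0,6,0,0,0,-1],[0,0,10,0,0,0,-1],[0,0,13,0,0,0,-1],[0,0,13,0,0,0,-1]]]'
python3 -c "
from h import *
to(.6641,-.1411,.15,2.7)"
```

```text
clock: 3.4
position: [0.4765, 0.041, 0.1554]
ee_rot: [2.467, 1.939, 0.009]
force: [0.9, 1.0, -1.2]
width: 0.245
t 3.4 pos [0.4765 0.041  0.1554] yaw 76.31 toolz [ 0.0066  0.0007 -1.    ] w 0.245 F [ 0.9202  0.9786 -1.1654]
need cm [ 18.7563 -18.2079  -0.5369] deg -73.61 q [ 0.1661  0.3399 -0.4546  2.0074  0.2012  0.8301 -0.6404]
```

```bash
python3 -m creep '[[[10,-9.5,0,0,0,-38,-1],[10,-9.5,0,0,0,-38,-1],[10,-9.5,0,0,0,-38,-1],[10,-9.5,0,0,0,-38,-1],[10,-9.5,0,0,0,-38,-1]]]'
python3 -m creep '[[[8.8,-8.7,0,0,0,-35.6,-1],[8.8,-8.7,0,0,0,-35.6,-1],[8.8,-8.7,0,0,0,-35.6,-1],[8.8,-8.7,0,0,0,-35.6,-1],[8.8,-8.7,0,0,0,-35.6,-1]]]'
python3 - <<'E'
from h import *
to(.6641,-.1411,.15,2.7)
for n in("top","wrist"):
    im=arm.get_image(n)[:,:,::-1]
    if n=="top": im=cv2.resize(im[110:215,200:360],None,fx=5,fy=5,interpolation=cv2.INTER_CUBIC)
    cv2.imwrite(f"pics/{n}2.png",im)
E
```

```text
clock: 3.9
position: [0.5743, -0.0559, 0.1501]
ee_rot: [-2.971, -1.019, 0.003]
force: [0.1, 1.4, -0.5]
width: 0.243
clock: 4.4
position: [0.6618, -0.1421, 0.1498]
ee_rot: [3.14, 0.068, -0.004]
force: [-0.6, -0.3, -1.5]
width: 0.246
t 4.4 pos [ 0.6618 -0.1421  0.1498] yaw 2.5 toolz [-0.0025 -0.0004 -1.    ] w 0.246 F [-0.6042 -0.2711 -1.5058]
need cm [0.2256 0.0961 0.0154] deg 0.2 q [ 0.166   0.6011 -0.0535  1.5335  0.0366  1.0103 -1.4249]
```

View pics/wrist2.png

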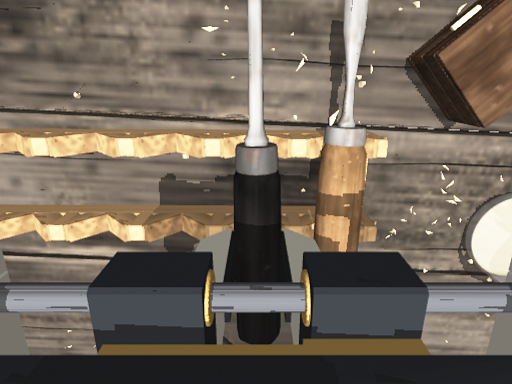

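View pics/top2.png

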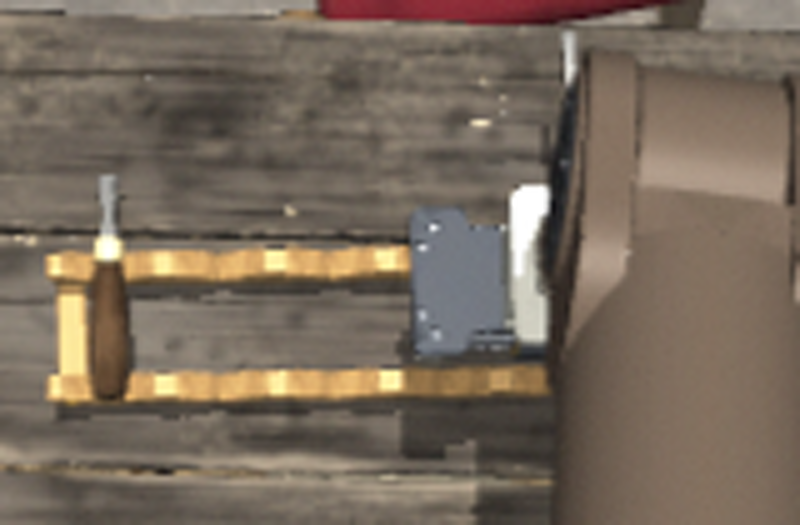

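Run:
```python
from h import *
s=arm.observe();m=arm.camera_model("wrist");T=wristT(s,m)
im=cv2.imread("pics/wrist2.png")
for x,y in [(.69,.0836),(.6933,.0208),(.6952,-.0426),(.6977,-.1067),(.7005,-.1714),(.625,-.0464),(.6229,.0173),(.6278,-.1108)]:
    cv2.circle(im,tuple(int(v) for v in proj(m,[x,y,.048],T)),3,(0,0,255),1)
cv2.imwrite("pics/w2o.png",cv2.resize(im[110:260,0:400],None,fx=2,fy=2,interpolation=cv2.INTER_CUBIC))
```

```text
(no output)
```

View pics/w2o.png

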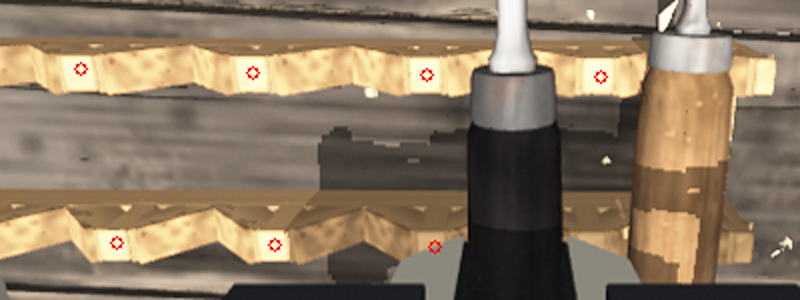

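```bash
python3 -m creep '[[[0.2,0.1,-2,0,0,0.2,-1],[0.2,0.1,-4,0,0,0.2,-1],[0.2,0.1,-6,0,0,0.2,-1],[0.2,0.1,-7,0,0,0.2,-1],[0.2,0.1,-7,0,0,0.2,-1]]]'
python3 -c "
from h import *
to(.6641,-.1411,.054,2.7)"
```

```text
clock: 5.0
position: [0.6629, -0.1399, 0.0802]
ee_rot: [-3.14, -0.085, 0.005]
force: [0.0, -0.1, -0.0]
width: 0.245
t 5.0 pos [ 0.6629 -0.1399  0.0802] yaw 3.08 toolz [-0.0031  0.0007 -1.    ] w 0.245 F [ 0.0011 -0.0915 -0.0156]
need cm [ 0.1158 -0.1217 -2.6164] deg -0.38 q [ 0.1653  0.6761 -0.0571  1.5881  0.0459  0.8819 -1.4255]
```

```bash
python3 -m creep '[[[0.1,-0.1,-0.8,0,0,-0.4,-1],[0.1,-0.1,-1.6,0,0,-0.4,-1],[0.1,-0.1,-2.2,0,0,-0.4,-1],[0.1,-0.1,-2.4,0,0,-0.4,-1],[0.1,-0.1,-2.5,0,0,-0.4,-1]]]'
python3 -c "
from h import *
to(.6641,-.1411,.054,2.7)"
```

```text
clock: 5.5
position: [0.6652, -0.1416, 0.0565]
ee_rot: [-3.141, -0.069, 0.0]
force: [-0.0, -0.5, -0.3]
width: 0.244
t 5.5 pos [ 0.6652 -0.1416  0.0565] yaw 2.53 toolz [-0.0003 -0.     -1.    ] w 0.244 F [-0.0165 -0.5358 -0.3313]
need cm [-0.1096  0.0462 -0.2514] deg 0.17 q [ 0.1649  0.7058 -0.0536  1.5987  0.0468  0.8386 -1.4338]
```

```bash
python3 -m creep '[[[0,0,-0.2,0,0,0,-1],[0,0,-0.35,0,0,0,-1],[0,0,-0.35,0,0,0,-1]]]'
python3 -m creep '[[[0,0,0,0,0,0,-0.28],[0,0,0,0,0,0,-0.28],[0,0,0,0,0,0,-0.28],[0,0,0,0,0,0,-0.28]]]'
python3 -m creep '[[[0,0,1,0,0,0,-0.28],[0,0,3,0,0,0,-0.28],[0,0,6,0,0,0,-0.28],[0,0,10,0,0,0,-0.2],[0,0,10,0,0,0,0]]]'
python3 - <<'E'
from h import *
to(.6641,-.1411,.15,2.7)
im=arm.get_image("wrist")[:,:,::-1]
cv2.imwrite("pics/w3.png",im)
E
```

```text
clock: 5.8
position: [0.666, -0.14, 0.0544]
ee_rot: [-3.139, -0.071, -0.002]
force: [-1.9, 4.2, 6.6]
width: 0.246
clock: 6.2
position: [0.6652, -0.142, 0.0532]
ee_rot: [3.141, 0.069, -0.0]
force: [0.5, -1.0, -0.1]
width: 0.358
clock: 6.7
position: [0.6687, -0.1422, 0.1601]
ee_rot: [3.139, 0.069, 0.016]
force: [0.4, -0.6, 1.0]
width: 0.438
t 6.7 pos [ 0.6687 -0.1422  0.1601] yaw 2.51 toolz [ 0.01   -0.0015 -0.9999] w 0.438 F [ 0.3957 -0.6225  0.9736]
need cm [-0.4627  0.1112 -1.0116] deg 0.19 q [ 0.1654  0.5951 -0.0541  1.5165  0.0359  1.0209 -1.4249]
```

View pics/w3.png

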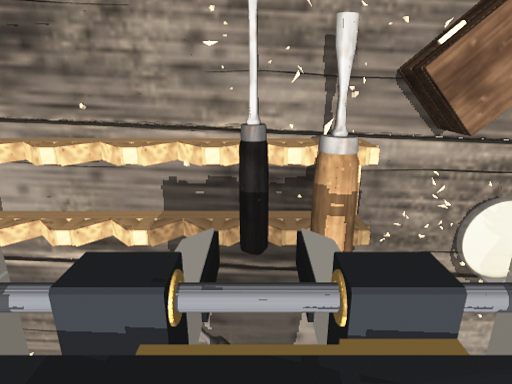

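```bash
python3 -m creep '[[[-13,-11,0,0,0,30,0.4],[-13,-11,0,0,0,30,0.4],[-13,-11,0,0,0,30,0.4],[-13,-11,0,0,0,30,0.4],[-13,-11,0,0,0,30,0.4]]]'
python3 -m creep '[[[-8.1,-7.3,-0.5,0,0,17,0.4],[-8.1,-7.3,-0.5,0,0,17,0.4],[-8.1,-7.3,-0.5,0,0,17,0.4],[-8.1,-7.3,-0.5,0,0,17,0.4],[-8.1,-7.3,-0.5,0,0,17,0.4]]]'
python3 - <<'E'
from h import *
to(.4558,-.3255,.15,49.5)
m=arm.camera_model("wrist"); s=arm.observe(); T=wristT(s,m)
im=arm.get_image("wrist")[:,:,::-1].copy()
e=np.array([.4895,-.286,.015]);d=np.array([np.cos(np.radians(49.5)),np.sin(np.radians(49.5)),0])
for k in (.074,0,-.052,-.111): cv2.circle(im,tuple(int(v) for v in proj(m,e+k*d,T)),4,(0,0,255),1)
cv2.imwrite("pics/w4.png",im)
E
```

```text
clock: 7.25
position: [0.5315, -0.2554, 0.1528]
ee_rot: [3.017, 0.874, -0.005]
force: [0.2, -0.0, 0.3]
width: 0.696
clock: 7.75
position: [0.4557, -0.3233, 0.1483]
ee_rot: [-2.853, -1.315, -0.002]
force: [0.5, 0.0, -0.4]
width: 0.698
t 7.75 pos [ 0.4557 -0.3233  0.1483] yaw 49.5 toolz [ 0.001   0.0008 -1.    ] w 0.698 F [ 0.5263  0.0434 -0.4271]
need cm [ 0.0088 -0.2214  0.1736] deg 0.0 q [ 0.7086  0.4435 -0.2532  1.8347  0.1384  0.88   -0.3164]
```

View pics/w4.png

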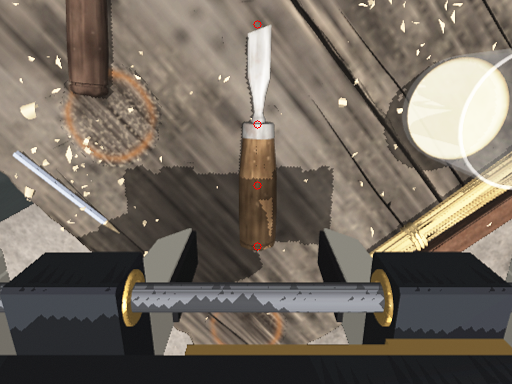

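Overlay matches g185 (ferrule end (257,125), butt (258,246)). Descend.

```bash
python3 -m creep '[[[0,-0.2,-4,0,0,0,0.4],[0,-0.2,-8,0,0,0,0.4],[0,-0.2,-11,0,0,0,0.4],[0,-0.2,-12.5,0,0,0,0.4],[0,-0.2,-12.5,0,0,0,0.4]]]'
python3 -m creep '[[[0,0,0,0,0,0,-1],[0,0,0,0,0,0,-1],[0,0,0,0,0,0,-1],[0,0,0,0,0,0,-1],[0,0,0,0,0,0,-1]]]' 28
python3 -m creep '[[[0,0,0,0,0,0,-1],[0,0,0,0,0,0,-1]]]' 28
python3 -m creep '[[[0,0,2,0,0,0,-1],[0,0,6,0,0,0,-1],[0,0,10,0,0,0,-1],[0,0,13.2,0,0,0,-1],[0,0,13.2,0,0,0,-1]]]'
python3 -c "
from h import *
to(.6614,-.0766,.155,2.6)"
```

```text
clock: 8.3
position: [0.4547, -0.3239, 0.021]
ee_rot: [-2.848, -1.318, 0.002]
force: [1.0, 0.4, 0.0]
width: 0.699
clock: 8.8
position: [0.4545, -0.3268, 0.0239]
ee_rot: [2.852, 1.315, 0.001]
force: [-0.2, 0.2, 3.2]
width: 0.341
clock: 9.0
position: [0.4545, -0.3268, 0.0238]
ee_rot: [2.852, 1.315, 0.001]
force: [-1.4, 1.8, 6.0]
width: 0.333
clock: 9.5
position: [0.4565, -0.3279, 0.1597]
ee_rot: [2.847, 1.313, 0.006]
force: [-0.2, -1.0, -0.9]
width: 0.34
t 9.5 pos [ 0.4565 -0.3279  0.1597] yaw 49.51 toolz [ 0.0064 -0.004  -1.    ] w 0.34 F [-0.1866 -0.9647 -0.8601]
need cm [20.4914 25.1259 -0.4672] deg -46.91 q [ 0.7174  0.4315 -0.2573  1.8209  0.1372  0.8988 -0.3089]
```

```bash
python3 -m creep '[[[11,13.5,0,0,0,-25,-1],[11,13.5,0,0,0,-25,-1],[11,13.5,0,0,0,-25,-1],[11,13.5,0,0,0,-25,-1],[11,13.5,0,0,0,-25,-1]]]'
python3 -m creep '[[[9.4,11.6,0,0,0,-22,-1],[9.4,11.6,0,0,0,-22,-1],[9.4,11.6,0,0,0,-22,-1],[9.4,11.6,0,0,0,-22,-1],[9.4,11.6,0,0,0,-22,-1]]]'
python3 - <<'E'
from h import *
to(.6614,-.0766,.08,2.6)
im=arm.get_image("wrist")[:,:,::-1]
cv2.imwrite("pics/w5.png",im)
E
```

```text
clock: 10.0
position: [0.5666, -0.186, 0.1541]
ee_rot: [-3.065, -0.678, -0.001]
force: [0.2, 0.3, -1.2]
width: 0.334
clock: 10.5
position: [0.6579, -0.0746, 0.1538]
ee_rot: [3.141, 0.074, -0.003]
force: [-0.3, -1.3, -2.1]
width: 0.338
t 10.5 pos [ 0.6579 -0.0746  0.1538] yaw 2.7 toolz [-0.0021 -0.0002 -1.    ] w 0.338 F [-0.3487 -1.2541 -2.0921]
need cm [ 0.3492 -0.1992 -7.376 ] deg -0.1 q [ 0.0835  0.5759 -0.0795  1.5699  0.0517  0.9999 -1.5348]
```

View pics/w5.png

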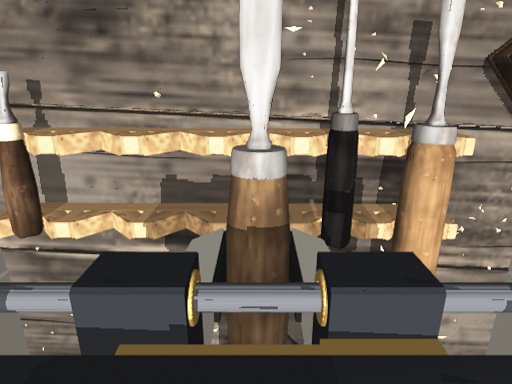

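```bash
python3 -m creep '[[[0.3,-0.2,-2,0,0,0,-1],[0.3,-0.2,-4,0,0,0,-1],[0.3,-0.2,-6,0,0,0,-1],[0.3,-0.2,-7.2,0,0,0,-1],[0.3,-0.2,-7.2,0,0,0,-1]]]'
python3 -c "
from h import *
to(.6614,-.0766,.057,2.6)"
```

```text
clock: 11.05
position: [0.6592, -0.0794, 0.0813]
ee_rot: [3.14, 0.067, -0.006]
force: [-0.5, 0.1, -1.3]
width: 0.335
t 11.05 pos [ 0.6592 -0.0794  0.0813] yaw 2.43 toolz [-0.004  -0.0006 -1.    ] w 0.335 F [-0.532   0.0938 -1.2823]
need cm [ 0.2155  0.279  -2.427 ] deg 0.17 q [ 0.088   0.6574 -0.0761  1.6235  0.0618  0.867  -1.5409]
```

```bash
python3 -m creep '[[[0,0.1,-0.8,0,0,0,-1],[0,0.1,-1.5,0,0,0,-1],[0,0.1,-1.9,0,0,0,-1],[0,0.1,-1.9,0,0,0,-1]]]'
python3 -c "
from h import *
to(.6614,-.0766,.057,2.6)"
```

```text
clock: 11.45
position: [0.661, -0.0766, 0.0638]
ee_rot: [3.141, 0.069, -0.001]
force: [0.5, -0.2, -0.9]
width: 0.333
t 11.45 pos [ 0.661  -0.0766  0.0638] yaw 2.53 toolz [-0.0007 -0.     -1.    ] w 0.333 F [ 0.5241 -0.23   -0.9032]
need cm [ 0.0419 -0.0049 -0.6788] deg 0.07 q [ 0.0838  0.6786 -0.0759  1.6341  0.0645  0.8321 -1.5454]
```

```bash
python3 -m creep '[[[0,0,-0.3,0,0,0,-1],[0,0,-0.5,0,0,0,-1],[0,0,-0.6,0,0,0,-1],[0,0,-0.6,0,0,0,-1]]]'
python3 -m creep '[[[0,0,0,0,0,0,-0.1],[0,0,0,0,0,0,-0.1],[0,0,0,0,0,0,-0.1],[0,0,0,0,0,0,-0.1]]]'
python3 -m creep '[[[0,0,1,0,0,0,-0.1],[0,0,3,0,0,0,-0.1],[0,0,6,0,0,0,-0.1],[0,0,9.5,0,0,0,-0.1],[0,0,9.5,0,0,0,0]]]'
python3 - <<'E'
from h import *
to(.4,-.1,.15,45)
im=arm.get_image("wrist")[:,:,::-1]
cv2.imwrite("pics/w6.png",im)
E
```

```text
clock: 11.85
position: [0.6613, -0.0765, 0.0582]
ee_rot: [-3.141, -0.069, 0.0]
force: [-0.7, -0.2, -1.0]
width: 0.336
clock: 12.25
position: [0.6614, -0.0766, 0.0584]
ee_rot: [3.141, 0.069, 0.001]
force: [0.4, 0.1, 0.1]
width: 0.45
clock: 12.75
position: [0.6644, -0.0767, 0.1594]
ee_rot: [3.14, 0.069, 0.014]
force: [0.2, -0.9, -0.2]
width: 0.486
t 12.75 pos [ 0.6644 -0.0767  0.1594] yaw 2.52 toolz [ 0.0091 -0.0004 -1.    ] w 0.486 F [ 0.204  -0.8702 -0.1559]
need cm [-26.4427  -2.3273  -0.943 ] deg 42.48 q [ 0.0859  0.5747 -0.079   1.5565  0.0512  1.0033 -1.5344]
```

View pics/w6.png

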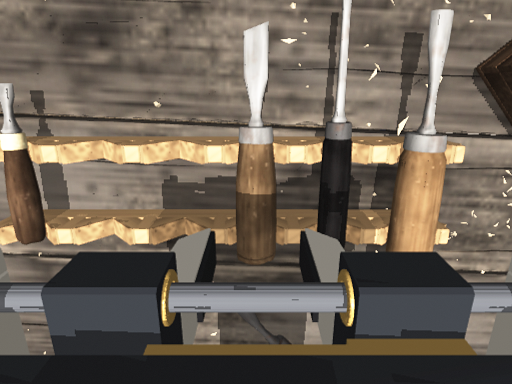

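```bash
python3 -m creep '[[[-18,-5.2,0,0,0,36,0.4],[-18,-5.2,0,0,0,36,0.4],[-18,-5.2,0,0,0,36,0.4],[-18,-5.2,0,0,0,36,0.4],[-18,-5.2,0,0,0,36,0.4]]]'
python3 -m creep '[[[-3.7,-1,-0.4,0,0,4.7,0.4],[-3.7,-1,-0.4,0,0,4.7,0.4],[-3.7,-1,-0.4,0,0,4.7,0.4]]]'
python3 - <<'E'
from h import *
to(.4456,-.1386,.15,43.2)
m=arm.camera_model("wrist"); s=arm.observe(); T=wristT(s,m)
im=arm.get_image("wrist")[:,:,::-1].copy()
e=np.array([.4835,-.103,.013]);d=np.array([np.cos(np.radians(43.2)),np.sin(np.radians(43.2)),0])
for k in (.056,0,-.052,-.113): cv2.circle(im,tuple(int(v) for v in proj(m,e+k*d,T)),4,(0,0,255),1)
cv2.imwrite("pics/w7.png",im)
E
```

```text
clock: 13.3
position: [0.4753, -0.1306, 0.1525]
ee_rot: [-2.964, -1.039, 0.009]
force: [0.1, 0.1, 0.9]
width: 0.7
clock: 13.6
position: [0.4441, -0.1388, 0.1491]
ee_rot: [-2.922, -1.154, 0.0]
force: [0.6, 0.2, -0.1]
width: 0.7
t 13.6 pos [ 0.4441 -0.1388  0.1491] yaw 43.11 toolz [-0.0003  0.     -1.    ] w 0.7 F [ 0.5553  0.1855 -0.0515]
need cm [0.1547 0.0169 0.0867] deg 0.09 q [ 0.4111  0.3105 -0.2746  2.0491  0.1162  0.7965 -0.7509]
```

View pics/w7.png

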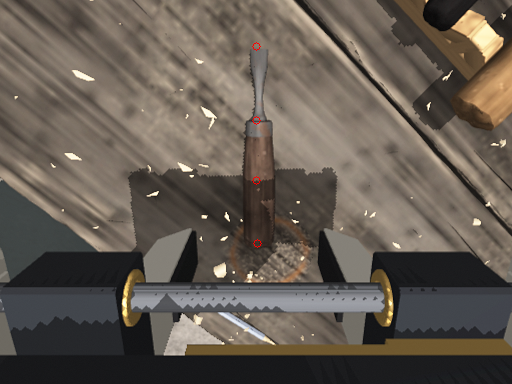

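Overlay fits g169 within a few pixels (ferrule end (258,121), butt (258,246)). Descend.

```bash
python3 -m creep '[[[0.1,0,-4,0,0,0,0.4],[0.1,0,-8,0,0,0,0.4],[0.1,0,-11,0,0,0,0.4],[0.1,0,-12.6,0,0,0,0.4],[0.1,0,-12.6,0,0,0,0.4]]]'
python3 -m creep '[[[0,0,0,0,0,0,-1],[0,0,0,0,0,0,-1],[0,0,0,0,0,0,-1],[0,0,0,0,0,0,-1],[0,0,0,0,0,0,-1]]]' 28
python3 -m creep '[[[0,0,0,0,0,0,-1],[0,0,0,0,0,0,-1]]]' 28
python3 -m creep '[[[0,0,2,0,0,0,-1],[0,0,6,0,0,0,-1],[0,0,10,0,0,0,-1],[0,0,13.2,0,0,0,-1],[0,0,13.2,0,0,0,-1]]]'
python3 -c "
from h import *
to(.6591,-.0127,.155,2.6)"
```

```text
clock: 14.15
position: [0.4451, -0.1376, 0.0211]
ee_rot: [-2.918, -1.157, 0.004]
force: [-0.1, -0.6, 0.2]
width: 0.698
clock: 14.65
position: [0.4456, -0.1387, 0.0238]
ee_rot: [2.92, 1.156, 0.001]
force: [-0.9, 0.6, 0.4]
width: 0.311
clock: 14.85
position: [0.4456, -0.1387, 0.0237]
ee_rot: [2.92, 1.157, 0.001]
force: [0.3, -0.1, 6.5]
width: 0.29
clock: 15.35
position: [0.4476, -0.139, 0.1591]
ee_rot: [2.917, 1.155, 0.009]
force: [0.4, -0.1, -0.9]
width: 0.282
t 15.35 pos [ 0.4476 -0.139   0.1591] yaw 43.21 toolz [ 0.0068 -0.0018 -1.    ] w 0.282 F [ 0.4488 -0.0931 -0.9371]
need cm [21.15   12.6325 -0.4102] deg -40.61 q [ 0.421   0.299  -0.2871  2.0352  0.116   0.8153 -0.7498]
```

```bash
python3 -m creep '[[[15,9,0,0,0,-32,-1],[15,9,0,0,0,-32,-1],[15,9,0,0,0,-32,-1],[15,9,0,0,0,-32,-1],[15,9,0,0,0,-32,-1]]]'
python3 -m creep '[[[6.2,3.7,0,0,0,-8.6,-1],[6.2,3.7,0,0,0,-8.6,-1],[6.2,3.7,0,0,0,-8.6,-1],[6.2,3.7,0,0,0,-8.6,-1]]]'
python3 - <<'E'
from h import *
to(.6591,-.0127,.08,2.6)
im=arm.get_image("wrist")[:,:,::-1]
cv2.imwrite("pics/w8.png",im)
E
```

```text
clock: 15.85
position: [0.5976, -0.0448, 0.1538]
ee_rot: [-3.125, -0.309, -0.0]
force: [0.2, -0.5, -0.5]
width: 0.285
clock: 16.25
position: [0.6561, -0.0122, 0.1539]
ee_rot: [3.14, 0.074, -0.004]
force: [-0.3, -1.1, -0.6]
width: 0.285
t 16.25 pos [ 0.6561 -0.0122  0.1539] yaw 2.69 toolz [-0.0025 -0.0008 -1.    ] w 0.285 F [-0.3043 -1.1175 -0.5907]
need cm [ 0.299  -0.0475 -7.3863] deg -0.09 q [ 0.012   0.5692 -0.1152  1.5833  0.0746  0.9959 -1.6498]
```

View pics/w8.png

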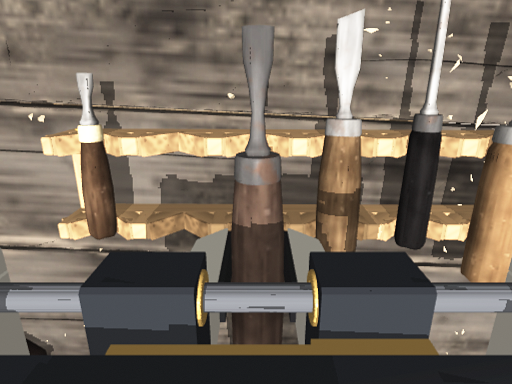

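```bash
python3 -m creep '[[[0.2,0,-2,0,0,0,-1],[0.2,0,-4,0,0,0,-1],[0.2,0,-6,0,0,0,-1],[0.2,0,-7.2,0,0,0,-1],[0.2,0,-7.2,0,0,0,-1]]]'
python3 -m creep '[[[0,0,-0.8,0,0,0,-1],[0,0,-1.5,0,0,0,-1],[0,0,-1.9,0,0,0,-1],[0,0,-1.9,0,0,0,-1]]]'
python3 -c "
from h import *
to(.6591,-.0127,.0565,2.6)"
```

```text
clock: 16.8
position: [0.6573, -0.0128, 0.0815]
ee_rot: [3.14, 0.071, -0.006]
force: [0.5, -0.5, -0.2]
width: 0.287
clock: 17.2
position: [0.659, -0.0116, 0.0638]
ee_rot: [3.141, 0.072, -0.001]
force: [-0.5, -0.7, -0.4]
width: 0.285
t 17.2 pos [ 0.659  -0.0116  0.0638] yaw 2.63 toolz [-0.0008 -0.0001 -1.    ] w 0.285 F [-0.5354 -0.6957 -0.3946]
need cm [ 0.0139 -0.1128 -0.7254] deg -0.03 q [ 0.0071  0.672  -0.109   1.6496  0.0923  0.8259 -1.6659]
```

```bash
python3 -m creep '[[[0,-0.1,-0.3,0,0,0,-1],[0,-0.1,-0.5,0,0,0,-1],[0,-0.1,-0.7,0,0,0,-1],[0,-0.1,-0.7,0,0,0,-1]]]'
python3 -m creep '[[[0,0,0,0,0,0,-0.18],[0,0,0,0,0,0,-0.18],[0,0,0,0,0,0,-0.18],[0,0,0,0,0,0,-0.18]]]'
python3 -m creep '[[[0,0,1,0,0,0,-0.18],[0,0,3,0,0,0,-0.18],[0,0,6,0,0,0,-0.18],[0,0,9.5,0,0,0,-0.18],[0,0,9.5,0,0,0,0]]]'
python3 - <<'E'
from h import *
to(.46,.25,.15,56)
im=arm.get_image("wrist")[:,:,::-1]
cv2.imwrite("pics/w9.png",im)
E
```

```text
clock: 17.6
position: [0.6594, -0.0123, 0.0572]
ee_rot: [-3.141, -0.072, -0.0]
force: [-0.0, 0.1, 0.2]
width: 0.289
clock: 18.0
position: [0.6593, -0.0127, 0.0573]
ee_rot: [3.141, 0.072, 0.0]
force: [-0.6, -0.2, 0.3]
width: 0.41
clock: 18.5
position: [0.6624, -0.0124, 0.1584]
ee_rot: [-3.14, -0.072, -0.014]
force: [0.7, 0.1, 0.1]
width: 0.458
t 18.5 pos [ 0.6624 -0.0124  0.1584] yaw 2.61 toolz [ 0.009   0.0005 -1.    ] w 0.458 F [0.7377 0.1387 0.1411]
need cm [-20.2387  26.238   -0.8366] deg 53.39 q [ 0.0132  0.5682 -0.1157  1.5727  0.0744  0.996  -1.6497]
```

View pics/w9.png

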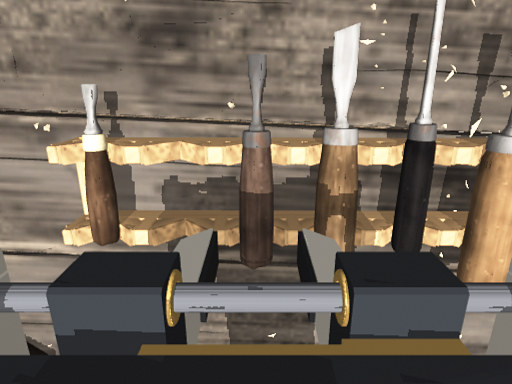

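```bash
python3 -m creep '[[[-11,15,0,0,0,33,0.4],[-11,15,0,0,0,33,0.4],[-11,15,0,0,0,33,0.4],[-11,15,0,0,0,33,0.4],[-11,15,0,0,0,33,0.4]]]'
python3 -m creep '[[[-8,11.7,-0.4,0,0,21,0.4],[-8,11.7,-0.4,0,0,21,0.4],[-8,11.7,-0.4,0,0,21,0.4],[-8,11.7,-0.4,0,0,21,0.4]]]'
python3 - <<'E'
from h import *
to(.4724,.2543,.15,56.5)
m=arm.camera_model("wrist"); s=arm.observe(); T=wristT(s,m)
im=arm.get_image("wrist")[:,:,::-1].copy()
e=np.array([.500,.296,.012]);d=np.array([np.cos(np.radians(56.5)),np.sin(np.radians(56.5)),0])
for k in (.044,0,-.05,-.108): cv2.circle(im,tuple(int(v) for v in proj(m,e+k*d,T)),4,(0,0,255),1)
cv2.imwrite("pics/w10.png",im)
E
```

```text
clock: 19.05
position: [0.5453, 0.143, 0.1521]
ee_rot: [-2.982, -0.978, 0.003]
force: [0.5, 0.4, -0.1]
width: 0.699
clock: 19.45
position: [0.4653, 0.2596, 0.1482]
ee_rot: [-2.756, -1.502, 0.001]
force: [0.6, -0.5, -0.6]
width: 0.704
t 19.45 pos [0.4653 0.2596 0.1482] yaw 57.17 toolz [-0.0021  0.0026 -1.    ] w 0.704 F [ 0.5568 -0.5242 -0.6219]
need cm [ 0.706  -0.5337  0.1838] deg -0.67 q [-0.2887  0.4293 -0.4237  1.8855  0.2209  0.8729 -1.3942]
```

View pics/w10.png

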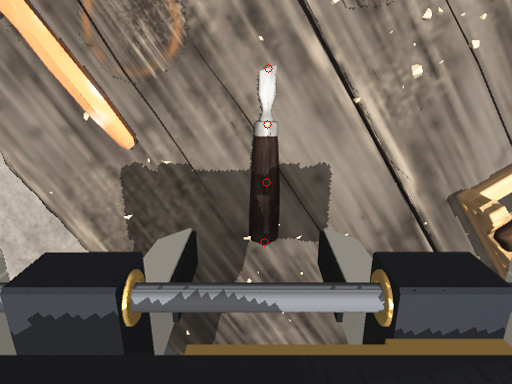

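Overlay fits g152 (ferrule (266,125), butt (264,243)). The arm is about 7 mm short of the target, still settling; correct while descending.

```bash
python3 -m creep '[[[0.4,-0.4,-3,0,0,-0.5,0.4],[0.4,-0.4,-3,0,0,-0.5,0.4]]]'
python3 -c "
from h import *
to(.4724,.2543,.0225,56.5)"
```

```text
clock: 19.7
position: [0.473, 0.247, 0.1154]
ee_rot: [2.774, 1.471, -0.008]
force: [-0.5, -0.6, -0.2]
width: 0.696
t 19.7 pos [0.473  0.247  0.1154] yaw 55.89 toolz [-0.0039 -0.0041 -1.    ] w 0.696 F [-0.4878 -0.5887 -0.1574]
need cm [-0.058   0.7327 -9.2902] deg 0.61 q [-0.2873  0.4727 -0.3971  1.9126  0.247   0.8094 -1.4131]
```

```bash
python3 -m creep '[[[0,0,0,0,0,0,0.4],[0,0,0,0,0,0,0.4],[0,0,0,0,0,0,0.4]]]'
python3 -c "
from h import *
to(.4724,.2543,.0225,56.5)"
```

```text
clock: 20.0
position: [0.4739, 0.2505, 0.1192]
ee_rot: [2.773, 1.477, 0.002]
force: [0.4, -0.3, 0.6]
width: 0.703
t 20.0 pos [0.4739 0.2505 0.1192] yaw 56.08 toolz [ 0.0012  0.0006 -1.    ] w 0.703 F [ 0.382  -0.3073  0.6088]
need cm [-0.147   0.3812 -9.6657] deg 0.42 q [-0.2879  0.4682 -0.4011  1.9089  0.2458  0.8109 -1.4125]
```

```bash
python3 -m creep '[[[-0.1,0.4,-3,0,0,0.4,0.4],[-0.1,0.4,-6,0,0,0.4,0.4],[-0.1,0.4,-8.5,0,0,0.4,0.4],[-0.1,0.4,-9.6,0,0,0.4,0.4],[-0.1,0.4,-9.6,0,0,0.4,0.4]]]'
python3 -m creep '[[[0,0,0,0,0,0,-1],[0,0,0,0,0,0,-1],[0,0,0,0,0,0,-1],[0,0,0,0,0,0,-1],[0,0,0,0,0,0,-1]]]' 28
python3 -m creep '[[[0,0,0,0,0,0,-1],[0,0,0,0,0,0,-1]]]' 28
python3 -m creep '[[[0,0,2,0,0,0,-1],[0,0,6,0,0,0,-1],[0,0,10,0,0,0,-1],[0,0,13.2,0,0,0,-1],[0,0,13.2,0,0,0,-1]]]'
python3 -c "
from h import *
to(.6563,.0505,.155,2.6)"
```

```text
clock: 20.5
position: [0.4718, 0.2541, 0.0215]
ee_rot: [2.767, 1.488, -0.003]
force: [0.0, -0.4, -0.0]
width: 0.7
clock: 21.0
position: [0.4725, 0.2545, 0.0227]
ee_rot: [2.767, 1.487, 0.001]
force: [-1.8, -0.6, 0.1]
width: 0.316
clock: 21.2
position: [0.4723, 0.2545, 0.0225]
ee_rot: [2.767, 1.488, 0.0]
force: [-1.1, -1.2, 3.8]
width: 0.253
clock: 21.7
position: [0.4743, 0.256, 0.1585]
ee_rot: [-2.767, -1.487, -0.011]
force: [0.3, 0.1, -0.1]
width: 0.253
t 21.7 pos [0.4743 0.256  0.1585] yaw 56.52 toolz [ 0.0062  0.0036 -1.    ] w 0.253 F [ 0.3399  0.0626 -0.1397]
need cm [ 18.201  -20.5502  -0.346 ] deg -53.92 q [-0.2751  0.4214 -0.4251  1.8668  0.2198  0.8918 -1.3894]
```

```bash
python3 -m creep '[[[10.5,-12,0,0,0,-33,-1],[10.5,-12,0,0,0,-33,-1],[10.5,-12,0,0,0,-33,-1],[10.5,-12,0,0,0,-33,-1],[10.5,-12,0,0,0,-33,-1]]]'
python3 -m creep '[[[7.6,-8.6,0,0,0,-21,-1],[7.6,-8.6,0,0,0,-21,-1],[7.6,-8.6,0,0,0,-21,-1],[7.6,-8.6,0,0,0,-21,-1],[7.6,-8.6,0,0,0,-21,-1]]]'
python3 - <<'E'
from h import *
to(.6563,.0505,.08,2.6)
im=arm.get_image("wrist")[:,:,::-1]
cv2.imwrite("pics/w11.png",im)
E
```

```text
clock: 22.2
position: [0.5781, 0.1316, 0.1531]
ee_rot: [3.076, 0.63, -0.002]
force: [-1.0, 0.4, -0.7]
width: 0.254
clock: 22.7
position: [0.652, 0.0508, 0.1535]
ee_rot: [-3.139, -0.079, 0.003]
force: [0.3, 0.2, 0.1]
width: 0.254
t 22.7 pos [0.652  0.0508 0.1535] yaw 2.88 toolz [-0.0019  0.0012 -1.    ] w 0.254 F [0.2748 0.1648 0.1154]
need cm [ 0.433  -0.0295 -7.3452] deg -0.28 q [-0.0741  0.5667 -0.1292  1.5898  0.0809  0.992  -1.7483]
```

View pics/w11.png

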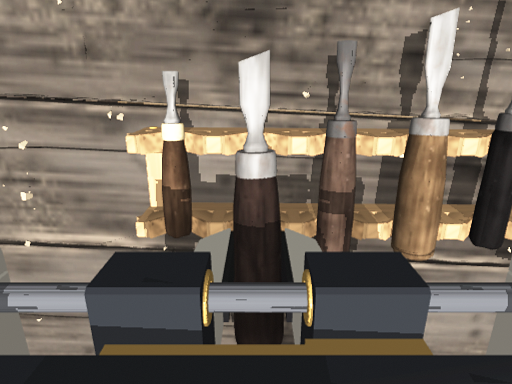

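```bash
python3 -m creep '[[[0.3,0,-2,0,0,0,-1],[0.3,0,-4,0,0,0,-1],[0.3,0,-6,0,0,0,-1],[0.3,0,-7.2,0,0,0,-1],[0.3,0,-7.2,0,0,0,-1]]]'
python3 -m creep '[[[0,0,-0.8,0,0,0,-1],[0,0,-1.5,0,0,0,-1],[0,0,-2,0,0,0,-1],[0,0,-2,0,0,0,-1]]]'
python3 -c "
from h import *
to(.6563,.0505,.0545,2.6)"
```

```text
clock: 23.25
position: [0.6544, 0.0499, 0.0806]
ee_rot: [-3.14, -0.074, 0.006]
force: [0.5, -0.8, -0.5]
width: 0.258
clock: 23.65
position: [0.6559, 0.0483, 0.0616]
ee_rot: [3.141, 0.069, -0.001]
force: [-0.3, 1.3, -0.5]
width: 0.251
t 23.65 pos [0.6559 0.0483 0.0616] yaw 2.53 toolz [-0.0009 -0.0002 -1.    ] w 0.251 F [-0.3106  1.2848 -0.5325]
need cm [ 0.0408  0.2209 -0.7133] deg 0.07 q [-0.078   0.6734 -0.1183  1.654   0.1008  0.8211 -1.7662]
```

```bash
python3 -m creep '[[[0,0.2,-0.3,0,0,0,-1],[0,0.2,-0.5,0,0,0,-1],[0,0.2,-0.7,0,0,0,-1],[0,0.2,-0.7,0,0,0,-1]]]'
python3 -m creep '[[[0,0,0,0,0,0,-0.24],[0,0,0,0,0,0,-0.24],[0,0,0,0,0,0,-0.24],[0,0,0,0,0,0,-0.24]]]'
python3 -m creep '[[[0,0,1,0,0,0,-0.24],[0,0,3,0,0,0,-0.24],[0,0,6,0,0,0,-0.24],[0,0,9.5,0,0,0,-0.24],[0,0,9.5,0,0,0,-0.2]]]'
python3 -m creep '[[[-18,0,3,0,0,0,-0.2],[-18,0,3,0,0,0,-0.2],[-18,0,3,0,0,0,-0.2],[-18,0,3,0,0,0,-0.2],[-18,0,3,0,0,0,-0.2]]]'
python3 -m creep '[[[-12,0,3,0,0,0,-0.2],[-12,0,3,0,0,0,-0.2],[-12,0,3,0,0,0,-0.2],[-12,0,3,0,0,0,-0.2],[-12,0,3,0,0,0,-0.2]]]'
python3 - <<'E'
from h import *
to(.4,-.1,.2,0)
for n in("top","wrist","side"):
    im=arm.get_image(n)[:,:,::-1]
    if n=="top": im=cv2.resize(im[110:215,200:360],None,fx=5,fy=5,interpolation=cv2.INTER_CUBIC)
    cv2.imwrite(f"pics/{n}12.png",im)
E
```

```text
clock: 24.05
position: [0.6564, 0.0509, 0.0554]
ee_rot: [-3.14, -0.07, -0.001]
force: [-0.3, 1.6, 0.3]
width: 0.252
clock: 24.45
position: [0.6563, 0.0502, 0.0553]
ee_rot: [3.141, 0.069, 0.0]
force: [-0.4, -0.0, -0.2]
width: 0.381
clock: 24.95
position: [0.6594, 0.0509, 0.1563]
ee_rot: [-3.14, -0.069, -0.014]
force: [0.1, 0.2, 0.2]
width: 0.394
clock: 25.45
position: [0.4722, 0.0502, 0.1812]
ee_rot: [3.14, 0.071, -0.002]
force: [1.1, -0.1, -0.5]
width: 0.4
clock: 25.95
position: [0.3574, 0.0506, 0.2109]
ee_rot: [-3.141, -0.069, -0.004]
force: [1.2, -0.6, -0.0]
width: 0.401
t 25.95 pos [0.3574 0.0506 0.2109] yaw 2.53 toolz [ 0.0024  0.0003 -1.    ] w 0.401 F [ 1.1837 -0.5527 -0.0238]
need cm [  4.2583 -15.0564  -1.0912] deg -2.53 q [-0.0879  0.0499 -0.2078  2.1888  0.0136  0.9016 -1.8306]
```

View pics/top12.png

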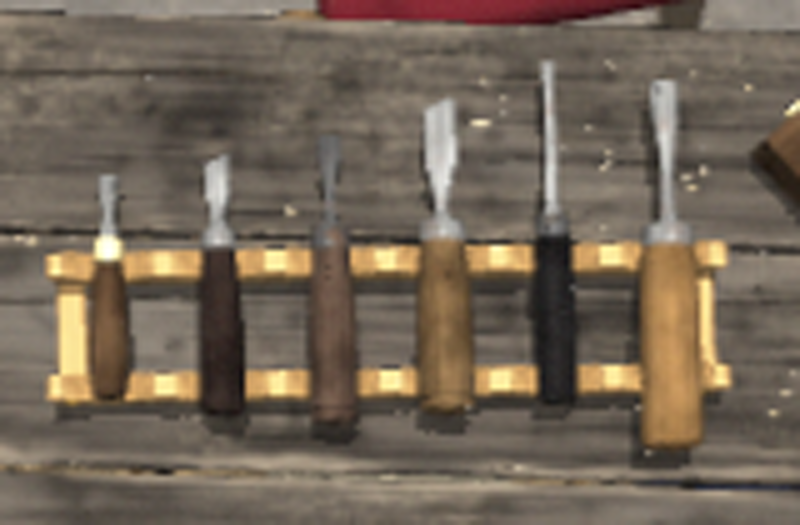

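View pics/side12.png

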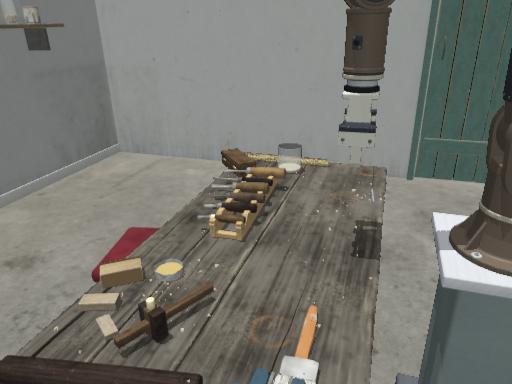

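All four lie between the ridges, parallel; ferrule fronts in the crop read at (219,235), (328,228), (441,223), (551,216). Numeric check:

Run:
```python
from h import *
m=arm.camera_model("top"); N=np.array([[.6563,.0505],[.6591,-.0127],[.6614,-.0766],[.6641,-.1411]])
a=np.radians(2.6); M=np.array([[np.cos(a),np.sin(a)],[-np.sin(a),np.cos(a)]])
for i,(p,b) in enumerate([((219,235),(222,411)),((328,228),(334,421)),((441,223),(445,408)),((551,216),(556,402))]):
    F,B=[M@(ray(m,((q[0]+.5)/5-.5+200,(q[1]+.5)/5-.5+110),.042)[:2]-N[i]) for q in (p,b)]
    d=F-B; print("notch",i+1,"front",F*1000,"butt",B*1000,"yaw err deg",np.degrees(np.arctan2(d[1],d[0])))
```

```text
notch 1 front [50.3543  0.6152] butt [-50.9397   0.7146] yaw err deg -0.05621586852953951
notch 2 front [53.2408  1.1915] butt [-57.9091   0.1716] yaw err deg 0.525728762803729
notch 3 front [55.4577  0.0737] butt [-51.1817   0.5123] yaw err deg -0.23564811302825622
notch 4 front [58.4994  1.1727] butt [-48.8263   1.4624] yaw err deg -0.15468819241282789
```

```bash
python3 -m creep '[[[0,0,0,0,0,0,-0.2],[0,0,0,0,0,0,-0.2]]]'; python3 -c "
from cell import arm
print(arm.sign_off())"
```

```text
clock: 26.3
position: [0.3567, 0.0504, 0.21]
ee_rot: [-3.141, -0.069, 0.001]
force: [0.1, -0.8, 0.0]
width: 0.401
the job is handed in; nothing more can be done
None
```

All four gouges are in the rest and the job is handed in at 26.3 s. From the right the row now runs g215, g200, g185, g169, g152, g130, longest to shortest. I did not touch the two end gouges, and the gripper was clear of everything at hand-in.

In the last top picture:
- **Position ahead of the notch middle:** handle fronts 50, 53, 55 and 58 mm (allowed 33 to 78 mm).
- **Offset from the centre line:** at most 1.5 mm (allowed 10 mm).
- **Turn:** about 0.5 degrees or less (allowed 0.2 rad, about 11 degrees).

The side view shows all six seated, and no check failed or disagreed. I did not measure the height above the V bottom or the end gouges' displacement; I only judged them by eye. The arm overshot or lagged by a few millimetres after fast moves, and I corrected that before gripping or placing where it mattered.

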